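Put the last gauge ring away and lock the store's sliding cover

TASK

Put the loose aluminium gauge ring flat into the round bore of the ring store, on top of the ring already there, then slide the store's cover fully shut over them and lock it with its quarter-turn stud: press the stud's lever down lightly, turn it clockwise to feel for the hidden slot, push it in once it lines up, and turn it about a quarter turn further until it stays in by itself. Do not force the lever (well under 80 N).

Things in the scene. Friction and masses are not known exactly. Their poses are not given: they have to be found in the camera images.
- case: the ring store: a grey block 180 (x) x 360 (y) x 70 mm high, fixed to the bench. Origin: centre of its underside; z up, y along its length. The bore is at its -y end, the sliding cover at its +y end at the start. Low rails, 12 mm above the deck, run along both long edges (inner faces 77 mm from the centre line), and a like bar across the -y end.
- bore (a point): centre of the mouth of the round bore, on the deck (70 mm above the bench): 88 mm in diameter, 34 mm deep, flat floor, 2 mm chamfer. One ring already lies in it, so the second ring ends with its top 2 mm below the deck.
- ring_mid (a point): the loose gauge ring: flat plain aluminium ring, 84 mm outside, 52 mm hole, 16 mm thick, about 0.15 kg, lying on the bench to the left or right of the store. Point: its centre, half-way up. Too wide to grip across: pinch its 16 mm wide rim, one finger in the hole. (The white tape roll, 100 mm outside, 25 mm high, is not part of the task.)
- ring_in_mid (a point): the like ring already in the bore. Point: its centre, half-way up (44 mm above the bench).
- cover (a joint): travel of the sliding cover, m: 0 open (start), 0.14 fully shut (hard stop), moving along the store's -y. Aluminium plate 152 x 200 x 8 mm, underside 2 mm above the deck; friction of about 6 N. The stud only meets its slot when the cover is shut to within 2 mm.
- cover_lip (a point): middle of the top edge of the cover's upright push lip: a bar 100 mm long (case x), 12 mm thick (case y), 26 mm high on the cover's top, which is 80 mm above the bench. It stands at the cover's leading (-y) end, 164 mm from the stud's axis. Push its +y side towards -y.
- stud_axis (a point): top of the stud's hub, on the axis (vertical) about which the lever turns; the stud sits near the cover's +y end and rides with it; it moves down with the stud. At rest 112 mm above the bench.
- finger_cup (a point): centre of the floor of the round steel cup at the lever's end, 62 mm from the stud's axis: 50 mm inside, wall 4 mm thick and 14 mm high, made to be pressed and pushed round by shut fingers standing in it. The floor is 108 mm above the bench at rest. The point's x axis points outward along the lever.
- stud (a joint): how far the stud is pressed in, m: 0 out, 0.016 the end. A return spring (3.5 N, rising to 8 N at 0.013) throws it out unless locked. Its hidden cross-bar meets the slotted plate at 0.002; out of line with the slot, the plate gives 4 mm more (adding 3 to 7 N) and blocks at 0.006. In line within about 6 degrees it goes on past 0.015. Locked and released it rests at about 0.013.
- lever (a joint): lever angle, rad, growing CLOCKWISE seen from above: 0 = lever along the case's +x, 1.57 = along its -y. Starts at -0.7 to 0.1. The slot cannot be seen; it lies anywhere between lever angles 0.5 and 1.2. Pushed in to 0.015, the stud turns clockwise to a stop at about 100 degrees, never back; part way in it cannot turn. From 30 degrees past the slot it stays in when let go.
Things that resemble listed ones, but are neither listed nor needed, are in the scene too. Leave any brown or green look-alike of the part that bears ring_in_mid alone.

How it is judged:
On the way, in this order (a step that is already met when the one before it is completed fails the run):
1. the second ring lies in the bore on top of the first (horizontal distance between ring_mid and bore below 0.005 m and z of ring_mid in the frame of case below 0.063 m), for 0.2 s.
2. the cover is fully shut (value of joint cover above 0.135 m), for 0.2 s.
3. the stud is pushed right in (value of joint stud above 0.011 m), for 0.2 s.
At the end, for the whole second after the job is handed in: Both rings lie flat in the bore as one column (within 5 mm of its axis), the cover is shut to within 5 mm, and the stud stays in by itself, 11 mm or deeper (all of step 1 and value of joint stud above 0.011 m and value of joint cover above 0.135 m and horizontal distance between ring_in_mid and bore below 0.005 m and z of ring_in_mid in the frame of case below 0.047 m); the robot touches nothing.
It fails at once if the lever was forced with more than 80 N (contact force between the fingers and lever above 80 N).
It also fails if it takes over 67 s, if anything falls off the work surface, if the arm or the gripper's body presses on something with over 40 N, if the wrist force passes 120 N, or if a joint passes its speed limit or range.

ROBOT

A 7-joint arm with a two-finger parallel gripper is mounted at the origin on the work surface. World frame = base frame: x ahead of the robot, y to its left, z up, the work surface at z = 0. Lengths are in m, angles in rad, forces in N, time in s.
With the tool pointing down it reaches from about 0.4 to 0.85 m from the base axis. Payload 4.5 kg.
Tool frame: the origin (TCP) lies on the centre line of the jaws, within the pads' length; the fingertips stand 11 mm ahead of it and the grasp point (between the pads) lies 8 mm behind it; z points along the fingers, y is the line along which they close (so a half turn about z gives the same grasp; the last joint's range is limited). The gripper opens to 88 mm and grips with 3 to 60 N. Pads are 18 mm wide; open, the fingers measure 123 mm over their backs; the gripper's body (75 mm by 187 mm) begins 45 mm behind the grasp point.
Start: joints at [-1.145, 0.689, -0.195, 1.565, 0.157, 0.902, -0.215], TCP at [0.239, 0.578, 0.25] pointing down, gripper open.
Joint ranges: [-3.01, 3.01], [-0.46, 2.08], [-1.47, 1.51], [0.13, 2.56], [-1, 4.14], [0.04, 2.09], [-2.66, 2.66]. Speed limits (rad/s): [2.57, 2.57, 3.14, 3.14, 3.14, 3.14, 3.14].

INTERFACE

Orientations are given as a unit quaternion [x, y, z, w].
In Python, from plant import * gives the robot as it stands. The module is installed in compiled form; this text tells all that it offers.
- The arm moves only by the tool send_rows, never from a script. Its argument "motion" is a list of rows, each an object of numbers: "x", "y", "z": the shift along the tool's x, y, z in cm; "rx", "ry", "rz": the turn, a rotation vector about the tool's x, y, z in rad; "jaw": the finger opening in cm, from 0 to 8.81. In form: [{"x": .., "y": .., "z": .., "rx": .., "ry": .., "rz": .., "jaw": ..}, ...]. A call has exactly 5 rows; each row shifts and turns the commanded pose from where the row before left it, along the tool's axes as they then stand; what a row does not reach is not made up. A row lasts 1/10 s, in which the tool goes at most 50 mm and 8.59 degrees, less where a joint would pass 70% of its speed; a pose out of reach is approached as far as the arm can. A call is refused whole if a number of a shift passes 5 or a number of a turn 0.15, either way. A call with a gripper value outside its range is refused whole. The fingers move at their own pace and stop on an object; "grip_force" is the grip in N (left out, the last holds). Time passes only in rows, so rows that do not move let the fingers close, or fill a call up. It gives the time, the measured TCP pose, the force, the opening and the grip force at its end, in the units of the state.
- get_state(): the state, without advancing time (a new reading comes with each control period).
- snapshot(name): name is "side" or "top"; returns a dict with "img" (384x512x3 uint8, red, green, blue), "vertical_fov" (degrees; the focal length in pixels is half the picture's height over the tangent of half this angle, whatever the lens; pixels are square), "cx", "cy" (the principal point, pixels), "D" ([k1, k2, p1, p2, k3] as OpenCV has them; the pictures are not rectified), "extrinsics" (4x4, takes a point from camera to world coordinates). Camera axes: x right, y up, looking along -z (the intrinsics and any distortion apply to the point x, -y, -z); pixel columns grow to the right and rows downward; lengths in m; the calibration is good to about 2 mm. A picture is of the moment at which its call begins. There is no depth.
- finish_job(): hands the job in; it is judged then, once.
The state is a dict: "clock": time; "q": joint angles; "qd": joint speeds; "joint_torque": joint torques, N m; "tool_pos": TCP position; "eef_rot": TCP orientation; "contact_force": force on the tool from outside, world axes, zero at the start; "moment": the same for the moment, N m; "opening": opening from 0.0 (shut) to 1.0 (fully open); "finger_force": force on a finger pad.
Only numpy, scipy, OpenCV 4.12 (cv2) and the standard library are available. Lean on these libraries where they do the work, as an engineer would, in place of code of your own. Each camera call takes 0.05 s, during which the arm holds its last target. There are 200 camera calls.

## Working session

There is one attempt and no reset: what is moved stays moved. The work goes in short steps, Python scripts to look and compute and a tool call to move; the robot and the scene stay as the last step left them, time stands still between calls to the robot, and variables do not carry over. Pictures are saved under pics/ and viewed, at most 10 in all, crops included, and the job is handed in when it is done.

Besides the shell and the picture viewer there is one more tool, called after "Emit:" as a command line: name --argument value ..., lists and objects as JSON in quotes. send_rows: Moves the arm, as the interface text tells. Its arguments: {"type":"object","properties":{"motion":{"type":"array"},"grip_force":{"type":"number"}},"required":["motion"]}

```bash
mkdir -p pics
cat > h.py <<'E'
from plant import *
import numpy as np, cv2
def K(s):
    f=192/np.tan(np.radians(s["vertical_fov"])/2)
    return np.array([[f,0,s["cx"]],[0,f,s["cy"]],[0,0,1.]])
def px2w(s,uv,z):
    uv=np.array(uv,float).reshape(-1,1,2)
    n=cv2.undistortPoints(uv,K(s),np.array(s["D"],float)).reshape(-1,2)
    E=np.array(s["extrinsics"]); d=np.c_[n[:,0],-n[:,1],-np.ones(len(n))]@E[:3,:3].T
    o=E[:3,3]; return o+d*((z-o[2])/d[:,2])[:,None]
def w2px(s,P):
    E=np.array(s["extrinsics"]); p=(np.array(P,float).reshape(-1,3)-E[:3,3])@E[:3,:3]
    p=p*[1,-1,-1]
    return cv2.projectPoints(p.reshape(-1,1,3),np.zeros(3),np.zeros(3),K(s),np.array(s["D"],float))[0].reshape(-1,2)
def save(s,n,crop=None,scale=1):
    im=s["img"][:,:,::-1]
    if crop: x0,y0,x1,y1=crop; im=im[y0:y1,x0:x1]
    cv2.imwrite("pics/"+n,cv2.resize(im,None,fx=scale,fy=scale,interpolation=cv2.INTER_CUBIC))
E
python3 - <<'E'
from h import *
for n in("top","side"):
    s=snapshot(n); save(s,n+"0.png",scale=1.5); np.save("pics/"+n+"0.npy",s,allow_pickle=True)
    print(n,s["vertical_fov"],s["cx"],s["cy"],s["D"]); print(np.round(s["extrinsics"],3))
st=get_state()
for k in st: print(k,np.round(st[k],3))
E
```

```text
top 49.726051971554 248.1196319433617 182.91803404307186 [-0.12074359  0.          0.          0.          0.        ]
[[-1.000e-03  9.980e-01 -6.200e-02  4.460e-01]
 [-1.000e+00 -2.000e-03 -3.100e-02 -1.010e-01]
 [-3.100e-02  6.200e-02  9.980e-01  1.219e+00]
 [ 0.000e+00  0.000e+00  0.000e+00  1.000e+00]]
side 44.72118752743189 255.30161940703613 199.5187853567951 [-0.14563002  0.          0.          0.          0.        ]
[[ 0.995  0.068 -0.077  0.406]
 [-0.101  0.756 -0.647 -1.019]
 [ 0.014  0.651  0.759  1.196]
 [ 0.     0.     0.     1.   ]]
clock 0.1
q [-1.145  0.69  -0.194  1.566  0.157  0.902 -0.215]
qd [ 0.    -0.002 -0.002 -0.004 -0.    -0.001  0.   ]
joint_torque [-3.0000e-03 -5.2850e+01 -1.2710e+00 -1.5384e+01 -5.3000e-02  2.0000e-03
  0.0000e+00]
tool_pos [0.239 0.577 0.249]
eef_rot [ 0.195  0.981 -0.001 -0.   ]
contact_force [ 0.106  0.483 -0.373]
moment [ 0.028 -0.034  0.034]
finger_force 0.0
opening 0.999
```

View pics/top0.png

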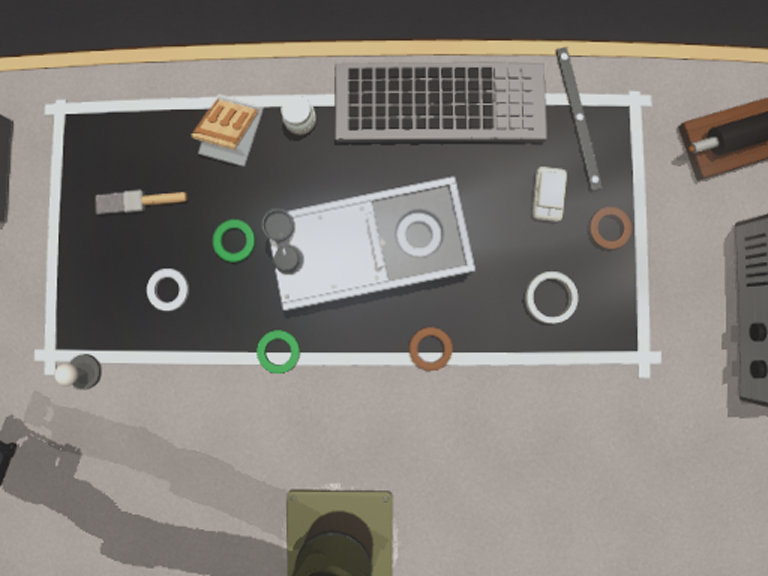

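View pics/side0.png

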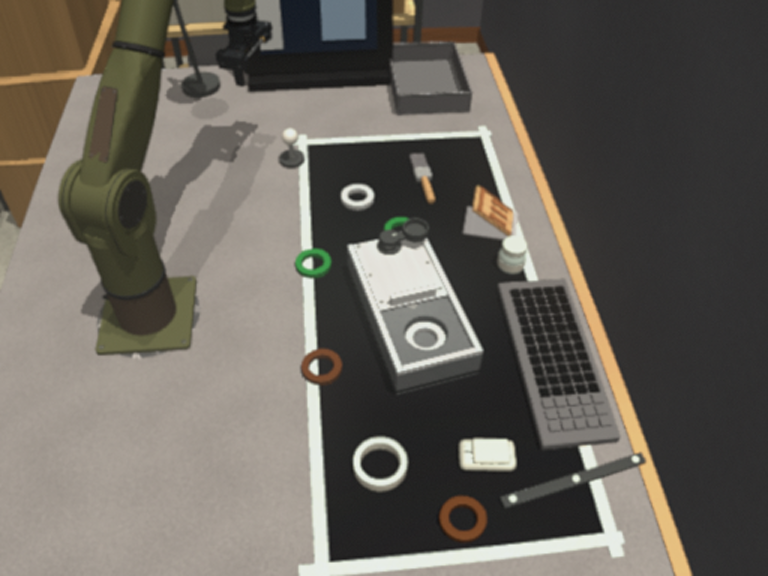

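Candidates for the loose ring (pixels in the enlarged top view): white ring (167,290); large white roll (552,297), which is the tape; green (233,241) and (278,351); brown (610,228) and (431,349). The ring in the bore is at (418,234). By the description I choose (167,290), and will check it in a crop with measured diameters.

```bash
cat > m.py <<'E'
from h import *
def ringfit(s,uv,ztop,r=45,thr=150):
    g=s["img"].astype(int); m=((g.min(2)>thr)&(g.max(2)-g.min(2)<40)).astype(np.uint8)
    n,l,stt,c=cv2.connectedComponentsWithStats(m)
    u,v=np.round(uv).astype(int)
    best=min(range(1,n),key=lambda i:np.hypot(*(c[i]-uv))+(1e3 if stt[i][4]<80 else 0))
    k=(l==best).astype(np.uint8)
    cs,h=cv2.findContours(k,cv2.RETR_CCOMP,cv2.CHAIN_APPROX_NONE)
    out=[]
    for q in sorted(cs,key=len)[::-1][:2]:
        P=px2w(s,q.reshape(-1,2),ztop)[:,:2].astype(np.float32)
        A=np.c_[2*P,np.ones(len(P))];x=np.linalg.lstsq(A,(P**2).sum(1),rcond=None)[0]
        out.append((np.round(x[:2],4),round(2*float(np.sqrt(x[2]+x[0]**2+x[1]**2)),4)))
    return out
E
python3 - <<'E'
from m import *
t=np.load("pics/top0.npy",allow_pickle=True).item(); s=np.load("pics/side0.npy",allow_pickle=True).item()
print("ring top",ringfit(t,np.array([111.5,193]),.016)); print("ring side",ringfit(s,np.array([238,130.5]),.016))
print("tape",ringfit(t,np.array([368,198]),.025))
print("bore ring",ringfit(t,np.array([279,156]),.052),ringfit(s,np.array([283.5,223]),.052))
a=cv2.resize(t["img"][100:250,165:330,::-1],None,fx=4.8,fy=3.9*0+4.8,interpolation=cv2.INTER_CUBIC)[:600]
b=cv2.resize(t["img"][165:220,80:145,::-1],None,fx=4,fy=4)
a=cv2.resize(a,(600,545)); b=cv2.resize(b,(200,169)); c=np.zeros((545,800,3),np.uint8); c[:,:600]=a; c[:169,600:]=b
cv2.imwrite("pics/crop1.png",c)
E
```

```text
ring top [(array([0.4932, 0.3453]), 0.0807), (array([0.4928, 0.3453]), 0.0541)]
ring side [(array([0.4946, 0.3427]), 0.0813), (array([0.4949, 0.3433]), 0.0529)]
tape [(array([ 0.4769, -0.4098]), 0.0966), (array([ 0.4764, -0.4103]), 0.0779)]
bore ring [(array([ 0.5719, -0.0693]), 0.3045), (array([ 0.5973, -0.1502]), 0.1769)] [(array([ 0.5976, -0.15  ]), 0.0752), (array([ 0.5974, -0.1535]), 0.0518)]
```

View pics/crop1.png

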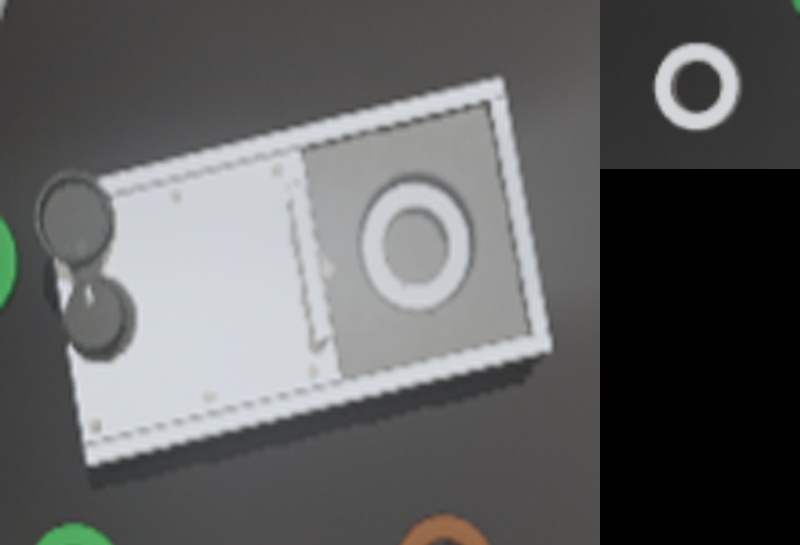

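The crop shows the white ring as plain and flat; it measures about 81/54 mm, matching 84/52. The roll is about 97 mm. In crop coordinates the case corners are near (503,78), (552,350) and (88,467), the hub at (97,316) and the cup at (76,222).

Run:
```python
from m import *
t=np.load("pics/top0.npy",allow_pickle=True).item(); s=np.load("pics/side0.npy",allow_pickle=True).item()
c=lambda x,y:(165+x*165/600-.4,100+y*125/545-.4)
P=px2w(t,[c(503,78),c(552,350),c(88,467)],.082)[:,:2]
print("corners",P.round(4), np.linalg.norm(P[0]-P[1]),np.linalg.norm(P[1]-P[2]))
hub=px2w(t,[c(97,316)],.112)[0,:2]; cup=px2w(t,[c(76,222)],.122)[0,:2]
ey=P[2]-P[1]; e2=P[0]-P[1]; yaw=np.arctan2(-ey[0],ey[1]); yaw2=np.arctan2(e2[1],e2[0]); print("yaw",yaw,yaw2)
y=yaw; R=np.array([[np.cos(y),-np.sin(y)],[np.sin(y),np.cos(y)]])
O=(P[0]+P[2])/2; print("case O",O)
for thr in(175,185,195):
  r=ringfit(t,np.array([279,156]),.052,thr=thr); print("bore",thr,r,[(R.T@(q[0]-O)).round(4) for q in r])
  print("  side",ringfit(s,np.array([283.5,223]),.052,thr=thr))
print("hub",hub,R.T@(hub-O),"cup",cup,R.T@(cup-O),np.linalg.norm(hub-cup))
# overlay onto side and top
def W(p,z): return np.r_[O+R@np.array(p),z]
pts=[W((x,yy),.082) for x,yy in((.09,.18),(.09,-.18),(-.09,-.18),(-.09,.18))]
B=O+R@np.array([0,-.095]); th=np.linspace(0,6.28,30)
for n,S in(("t",t),("s",s)):
  im=S["img"].copy()
  im=cv2.resize(im,None,fx=4,fy=4,interpolation=cv2.INTER_CUBIC)
  def pl(p,col): cv2.polylines(im,[np.round((w2px(S,p)+.5)*4-.5).astype(int)],True,col,1)
  pl(pts,(255,0,0)); pl([W((x,yy),.0) for x,yy in((.09,.18),(.09,-.18),(-.09,-.18),(-.09,.18))],(255,255,0))
  hc=W((0,-.10),.07); pl([hc+.044*np.array([np.cos(a),np.sin(a),0]) for a in th],(255,0,0))
  pl([np.r_[cup,.122]+.029*np.array([np.cos(a),np.sin(a),0]) for a in th],(0,0,255))
  q=w2px(S,[np.r_[O,.082]])[0]*4; x0=int(q[0]-290);y0=int(q[1]-300)
  if n=="t": A=im[y0:y0+600,x0:x0+580]
  else: A2=im[y0:y0+600,x0:x0+580]
o=np.hstack([cv2.resize(A,(400,414)),cv2.resize(A2,(400,414))]); cv2.imwrite("pics/ov.png",o[:,:,::-1])
```

```text
corners [[ 0.6989 -0.2184]
 [ 0.5249 -0.2535]
 [ 0.4515  0.0981]] 0.17753068293875135 0.3591459649504988
yaw 0.20559926240339624 0.1988381139536891
case O [ 0.57520897 -0.06019009]
bore 175 [(array([ 0.5946, -0.1519]), 0.0793), (array([ 0.596 , -0.1529]), 0.0545)] [array([ 0.0003, -0.0937]), array([ 0.0014, -0.095 ])]
  side [(array([ 0.5981, -0.1493]), 0.0726), (array([ 0.5974, -0.154 ]), 0.0544)]
bore 185 [(array([ 0.5947, -0.1514]), 0.0771), (array([ 0.5959, -0.1526]), 0.0562)] [array([ 0.0005, -0.0933]), array([ 0.0014, -0.0947])]
  side [(array([ 0.5981, -0.1494]), 0.0717), (array([ 0.597 , -0.1538]), 0.0562)]
bore 195 [(array([ 0.5947, -0.1515]), 0.0756), (array([ 0.5954, -0.1522]), 0.0583)] [array([ 0.0004, -0.0934]), array([ 0.001 , -0.0942])]
  side [(array([ 0.5978, -0.1507]), 0.0655)]
hub [0.54479325 0.08679181] [0.00023179 0.15009577] cup [0.60217887 0.10134524] [0.05937994 0.15262719] 0.05920230118672249
```

View pics/ov.png

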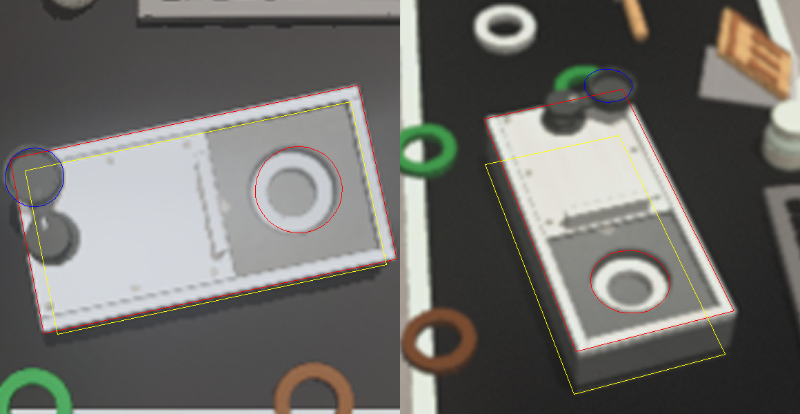

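The overlay fits in both views: case origin (0.575,-0.060), yaw 0.202; bore about (0.596,-0.153); loose ring about (0.494,0.344). I will turn the tool so that tool x = case +y and tool y = case +x, then approach.

Emit:
send_rows --motion '[{"rz": 0.15, "jaw": 2.9}, {"rz": 0.15, "jaw": 2.9}, {"rz": 0.15, "jaw": 2.9}, {"rz": 0.15, "jaw": 2.9}, {"rz": 0.15, "jaw": 2.9}]' --grip_force 40

```text
schema error: expected keys x, y, z, rx, ry, rz, jaw
```

Emit:
send_rows --motion '[{"rz": 0.15, "z": 3, "jaw": 2.9}, {"rz": 0.076, "z": 3, "jaw": 2.9}, {"jaw": 2.9}, {"jaw": 2.9}, {"jaw": 2.9}]'

```text
schema error: expected keys x, y, z, rx, ry, rz, jaw
```

```bash
cat >> h.py <<'E'
A=0.2025
R=np.array([[np.cos(A),-np.sin(A)],[np.sin(A),np.cos(A)]])
O=np.array([0.5762,-0.0605]); BORE=np.array([.5962,-.153])
def info(*targets):
    """cm shifts along tool axes to world targets; yaw error, tilt"""
    from scipy.spatial.transform import Rotation as Ro
    st=get_state(); p=np.array(st["tool_pos"]); M=Ro.from_quat(st["eef_rot"]).as_matrix()
    print("t",round(st["clock"],2),"tcp",p.round(4),"yawerr",round(float(np.arctan2(M[1,1],M[0,1])-A),4),"zax",M[:,2].round(3),
      "F",np.round(st["contact_force"],1),"M",np.round(st["moment"],2),"open",round(8.81*st["opening"],2),"ff",np.round(st["finger_force"],1))
    for T in targets: print("  shift cm",(100*M.T@(np.array(T)-p)).round(2))
E
python3 -c "
from h import *
info((.4607,.3372,.020))"
```

```text
t 0.1 tcp [0.2385 0.5771 0.249 ] yawerr 0.9765 zax [-0.    -0.002 -1.   ] F [ 0.1  0.5 -0.4] M [ 0.03 -0.03  0.03] open 8.8 ff 0.0
  shift cm [-29.69 -13.65  22.92]
```

Emit:
send_rows --motion '[{"x": 0, "y": 0, "z": 0, "rx": 0, "ry": 0, "rz": 0.15, "jaw": 2.9}, {"x": 0, "y": 0, "z": 0, "rx": 0, "ry": 0, "rz": 0.15, "jaw": 2.9}, {"x": 0, "y": 0, "z": 0, "rx": 0, "ry": 0, "rz": 0.15, "jaw": 2.9}, {"x": 0, "y": 0, "z": 0, "rx": 0, "ry": 0, "rz": 0.15, "jaw": 2.9}, {"x": 0, "y": 0, "z": 0, "rx": 0, "ry": 0, "rz": 0.15, "jaw": 2.9}]' --grip_force 40

```text
clock: 0.6
tool_pos: [0.2384, 0.5773, 0.2493]
eef_rot: [0.543, 0.84, -0.0, 0.0]
contact_force: [0.1, -0.9, 0.2]
opening: 0.574
finger_force: 0.0
```

Emit:
send_rows --motion '[{"x": 0, "y": 0, "z": 3, "rx": 0, "ry": 0, "rz": 0.15, "jaw": 2.9}, {"x": 0, "y": 0, "z": 3, "rx": 0, "ry": 0, "rz": 0.076, "jaw": 2.9}, {"x": 0, "y": 0, "z": 0, "rx": 0, "ry": 0, "rz": 0, "jaw": 2.9}, {"x": 0, "y": 0, "z": 0, "rx": 0, "ry": 0, "rz": 0, "jaw": 2.9}, {"x": 0, "y": 0, "z": 0, "rx": 0, "ry": 0, "rz": 0, "jaw": 2.9}]'

```text
clock: 1.1
tool_pos: [0.2391, 0.5786, 0.1912]
eef_rot: [0.631, 0.776, 0.001, -0.0]
contact_force: [0.1, -0.5, -0.3]
opening: 0.33
finger_force: 0.0
```

```bash
python3 -c "
from h import *
info((.4607,.3372,.020))"
```

```text
t 1.1 tcp [0.2391 0.5786 0.1912] yawerr 0.0017 zax [ 0.001  0.002 -1.   ] F [ 0.1 -0.5 -0.3] M [-0.04  0.08  0.02] open 2.9 ff 0.0
  shift cm [-28.17  16.78  17.08]
```

Emit:
send_rows --motion '[{"x": -4, "y": 2.4, "z": 0, "rx": 0, "ry": 0, "rz": 0, "jaw": 2.9}, {"x": -4, "y": 2.4, "z": 0, "rx": 0, "ry": 0, "rz": 0, "jaw": 2.9}, {"x": -4, "y": 2.4, "z": 0, "rx": 0, "ry": 0, "rz": 0, "jaw": 2.9}, {"x": -4, "y": 2.4, "z": 0, "rx": 0, "ry": 0, "rz": 0, "jaw": 2.9}, {"x": -4, "y": 2.4, "z": 0, "rx": 0, "ry": 0, "rz": 0, "jaw": 2.9}]'

```text
clock: 1.6
tool_pos: [0.3985, 0.4053, 0.1916]
eef_rot: [0.631, 0.775, 0.002, 0.0]
contact_force: [1.0, 0.6, -0.5]
opening: 0.324
finger_force: 0.0
```

Emit:
send_rows --motion '[{"x": -4, "y": 2.4, "z": 0, "rx": 0, "ry": 0, "rz": 0, "jaw": 2.9}, {"x": -4.1, "y": 2.4, "z": 0, "rx": 0, "ry": 0, "rz": 0, "jaw": 2.9}, {"x": 0, "y": 0, "z": 4.5, "rx": 0, "ry": 0, "rz": 0, "jaw": 2.9}, {"x": 0, "y": 0, "z": 4.5, "rx": 0, "ry": 0, "rz": 0, "jaw": 2.9}, {"x": 0, "y": 0, "z": 3, "rx": 0, "ry": 0, "rz": 0, "jaw": 2.9}]'

```text
clock: 2.1
tool_pos: [0.4608, 0.3361, 0.0691]
eef_rot: [0.632, 0.775, 0.001, -0.0]
contact_force: [-0.8, -0.2, 0.4]
opening: 0.328
finger_force: 0.0
```

```bash
python3 -c "
from h import *
s=snapshot('side'); t=snapshot('top')
info((.4607,.3372,.020))
p=np.array(get_state()['tool_pos'])
q=w2px(s,[(.494,.344,.016)])[0]; x,y=q.astype(int)
im=cv2.resize(s['img'][y-45:y+35,x-50:x+50],None,fx=5,fy=5,interpolation=cv2.INTER_CUBIC)
def mk(P,c):
  u=(w2px(s,[P])[0]-[x-50,y-45]+.5)*5; cv2.drawMarker(im,tuple(int(v) for v in u),c,0,12)
mk((p[0],p[1],p[2]-.011),(255,0,0)); mk((.494,.344,.016),(0,255,0)); mk((.4607,.3372,.016),(0,0,255))
cv2.imwrite('pics/a1.png',im[:,:,::-1])
"
```

```text
t 2.2 tcp [0.4588 0.3353 0.0676] yawerr 0.0011 zax [-0.004 -0.003 -1.   ] F [ 0.  -0.5  0.3] M [-0.14  0.05  0.05] open 2.9 ff 0.0
  shift cm [0.15 0.25 4.76]
```

View pics/a1.png

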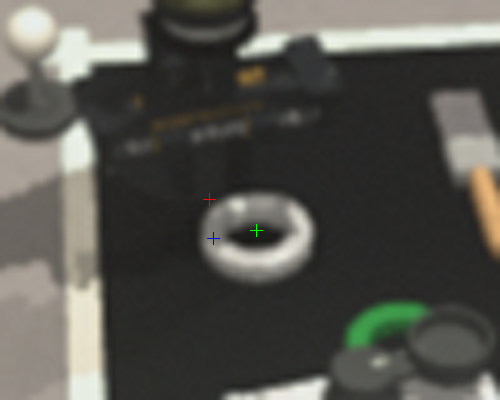

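Emit:
send_rows --motion '[{"x": 0.15, "y": 0.25, "z": 2.5, "rx": 0, "ry": 0, "rz": 0, "jaw": 2.9}, {"x": 0, "y": 0, "z": 1.5, "rx": 0, "ry": 0, "rz": 0, "jaw": 2.9}, {"x": 0, "y": 0, "z": 0.75, "rx": 0, "ry": 0, "rz": 0, "jaw": 2.9}, {"x": 0, "y": 0, "z": 0, "rx": 0, "ry": 0, "rz": 0, "jaw": 2.9}, {"x": 0, "y": 0, "z": 0, "rx": 0, "ry": 0, "rz": 0, "jaw": 2.9}]'

```text
clock: 2.7
tool_pos: [0.4625, 0.3387, 0.0232]
eef_rot: [0.632, 0.775, 0.001, 0.0]
contact_force: [0.2, 0.9, 1.1]
opening: 0.329
finger_force: 0.0
```

Emit:
send_rows --motion '[{"x": 0, "y": 0, "z": 0, "rx": 0, "ry": 0, "rz": 0, "jaw": 1.2}, {"x": 0, "y": 0, "z": 0, "rx": 0, "ry": 0, "rz": 0, "jaw": 1.2}, {"x": 0, "y": 0, "z": 0, "rx": 0, "ry": 0, "rz": 0, "jaw": 1.2}, {"x": 0, "y": 0, "z": 0, "rx": 0, "ry": 0, "rz": 0, "jaw": 1.2}, {"x": 0, "y": 0, "z": 0, "rx": 0, "ry": 0, "rz": 0, "jaw": 1.2}]' --grip_force 40

```text
clock: 3.2
tool_pos: [0.4623, 0.3385, 0.0231]
eef_rot: [0.632, 0.775, 0.001, 0.0]
contact_force: [-1.1, 0.4, 5.5]
opening: 0.171
finger_force: 38.5
```

```bash
python3 -c "
from h import *
info((.4607,.3372,.020))"
```

```text
t 3.2 tcp [0.4623 0.3385 0.0231] yawerr 0.0004 zax [ 0.001  0.001 -1.   ] F [-1.1  0.4  5.5] M [-0.2   0.21 -0.08] open 1.5 ff 38.5
  shift cm [-0.1  -0.19  0.3 ]
```

Emit:
send_rows --motion '[{"x": 0, "y": 0, "z": 0, "rx": 0, "ry": 0, "rz": 0, "jaw": 2.9}, {"x": 0, "y": 0, "z": 0, "rx": 0, "ry": 0, "rz": 0, "jaw": 2.9}, {"x": 0, "y": 0, "z": 0.25, "rx": 0, "ry": 0, "rz": 0, "jaw": 2.9}, {"x": 0, "y": 0, "z": 0, "rx": 0, "ry": 0, "rz": 0, "jaw": 2.9}, {"x": 0, "y": 0, "z": 0, "rx": 0, "ry": 0, "rz": 0, "jaw": 2.9}]'

```text
clock: 3.7
tool_pos: [0.4619, 0.3382, 0.0195]
eef_rot: [0.632, 0.775, -0.0, -0.0]
contact_force: [-0.5, -1.2, -0.4]
opening: 0.327
finger_force: 0.0
```

Emit:
send_rows --motion '[{"x": 0, "y": 0, "z": 0, "rx": 0, "ry": 0, "rz": 0, "jaw": 1.2}, {"x": 0, "y": 0, "z": 0, "rx": 0, "ry": 0, "rz": 0, "jaw": 1.2}, {"x": 0, "y": 0, "z": 0, "rx": 0, "ry": 0, "rz": 0, "jaw": 1.2}, {"x": 0, "y": 0, "z": 0, "rx": 0, "ry": 0, "rz": 0, "jaw": 1.2}, {"x": 0, "y": 0, "z": 0, "rx": 0, "ry": 0, "rz": 0, "jaw": 1.2}]' --grip_force 45

```text
clock: 4.2
tool_pos: [0.4621, 0.3383, 0.0197]
eef_rot: [0.632, 0.775, 0.0, 0.0]
contact_force: [-0.4, 0.1, -1.0]
opening: 0.174
finger_force: 43.4
```

```bash
python3 -c "
from h import *
info((.4607,.3372,.020)); t=snapshot('top');s=snapshot('side')
from m import ringfit
print(ringfit(s,w2px(s,[(.495,.344,.016)])[0],.016))"
```

```text
t 4.2 tcp [0.4621 0.3383 0.0197] yawerr 0.0005 zax [ 0.  0. -1.] F [-0.4  0.1 -1. ] M [-0.05 -0.09 -0.01] open 1.54 ff 43.4
  shift cm [-0.08 -0.15 -0.03]
[(array([0.2734, 0.5152]), 0.2322), (array([0.3095, 0.5399]), 0.1314)]
```

Emit:
send_rows --motion '[{"x": 0, "y": 0, "z": -1, "rx": 0, "ry": 0, "rz": 0, "jaw": 1.2}, {"x": 0, "y": 0, "z": -3, "rx": 0, "ry": 0, "rz": 0, "jaw": 1.2}, {"x": 0, "y": 0, "z": -4, "rx": 0, "ry": 0, "rz": 0, "jaw": 1.2}, {"x": 0, "y": 0, "z": -4, "rx": 0, "ry": 0, "rz": 0, "jaw": 1.2}, {"x": 0, "y": 0, "z": -4, "rx": 0, "ry": 0, "rz": 0, "jaw": 1.2}]'

```text
clock: 4.8
tool_pos: [0.4615, 0.338, 0.1818]
eef_rot: [0.632, 0.775, -0.0, -0.0]
contact_force: [0.8, 0.5, -1.8]
opening: 0.18
finger_force: 43.4
```

```bash
python3 -c "
from h import *
info((.5629,-.1598,.180))"
```

```text
t 4.8 tcp [0.4615 0.338  0.1818] yawerr 0.0006 zax [-0. -0. -1.] F [ 0.8  0.5 -1.8] M [-0.03  0.08  0.04] open 1.58 ff 43.4
  shift cm [-50.8   -0.1    0.18]
```

Ring lifted (weight −1.8 N). Transfer 50.8 cm along −tool x.

Emit:
send_rows --motion '[{"x": -2.4, "y": 0, "z": 0, "rx": 0, "ry": 0, "rz": 0, "jaw": 1.2}, {"x": -4, "y": 0, "z": 0, "rx": 0, "ry": 0, "rz": 0, "jaw": 1.2}, {"x": -4, "y": 0, "z": 0, "rx": 0, "ry": 0, "rz": 0, "jaw": 1.2}, {"x": -4, "y": 0, "z": 0, "rx": 0, "ry": 0, "rz": 0, "jaw": 1.2}, {"x": -4, "y": 0, "z": 0, "rx": 0, "ry": 0, "rz": 0, "jaw": 1.2}]'

```text
clock: 5.3
tool_pos: [0.4989, 0.1565, 0.1804]
eef_rot: [0.632, 0.775, 0.0, 0.0]
contact_force: [1.2, -0.3, -1.5]
opening: 0.178
finger_force: 43.5
```

Emit:
send_rows --motion '[{"x": -4, "y": 0, "z": 0, "rx": 0, "ry": 0, "rz": 0, "jaw": 1.2}, {"x": -4, "y": 0, "z": 0, "rx": 0, "ry": 0, "rz": 0, "jaw": 1.2}, {"x": -4, "y": 0, "z": 0, "rx": 0, "ry": 0, "rz": 0, "jaw": 1.2}, {"x": -4, "y": 0, "z": 0, "rx": 0, "ry": 0, "rz": 0, "jaw": 1.2}, {"x": -4, "y": 0, "z": 0, "rx": 0, "ry": 0, "rz": 0, "jaw": 1.2}]'

```text
clock: 5.8
tool_pos: [0.5392, -0.0395, 0.1804]
eef_rot: [0.632, 0.775, -0.0, 0.0]
contact_force: [0.4, -0.3, -1.7]
opening: 0.18
finger_force: 43.5
```

Emit:
send_rows --motion '[{"x": -4, "y": 0, "z": 0, "rx": 0, "ry": 0, "rz": 0, "jaw": 1.2}, {"x": -4, "y": 0, "z": 0, "rx": 0, "ry": 0, "rz": 0, "jaw": 1.2}, {"x": -3, "y": 0, "z": 0, "rx": 0, "ry": 0, "rz": 0, "jaw": 1.2}, {"x": -1.4, "y": 0, "z": 3, "rx": 0, "ry": 0, "rz": 0, "jaw": 1.2}, {"x": 0, "y": 0, "z": 3, "rx": 0, "ry": 0, "rz": 0, "jaw": 1.2}]'

```text
clock: 6.3
tool_pos: [0.565, -0.1636, 0.1204]
eef_rot: [0.634, 0.773, -0.0, 0.002]
contact_force: [-0.9, 0.9, -2.1]
opening: 0.178
finger_force: 43.4
```

```bash
python3 -c "
from h import *
info((.5629,-.1598,.100))
s=snapshot('side'); np.save('pics/hov.npy',s,allow_pickle=True)
info((.5629,-.1598,.100))
p=np.array(get_state()['tool_pos']); c=p+[.034*np.cos(A),.034*np.sin(A),-.0037]
q=w2px(s,[c])[0]; x,y=q.astype(int)
im=cv2.resize(s['img'][y-40:y+40,x-50:x+50],None,fx=6,fy=6,interpolation=cv2.INTER_CUBIC)
th=np.linspace(0,6.28,40)
def circ(c,r,col):
  P=[c+np.array([r*np.cos(a),r*np.sin(a),0]) for a in th]
  u=(w2px(s,P)-[x-50,y-40]+.5)*6; cv2.polylines(im,[u.astype(int)],True,col,1)
circ(c,.042,(255,0,0)); circ(c,.026,(255,0,0)); circ(np.r_[BORE,.07],.044,(0,255,0))
cv2.imwrite('pics/a2.png',im[:,:,::-1])"
```

```text
t 6.3 tcp [ 0.565  -0.1636  0.1204] yawerr -0.0048 zax [ 0.003 -0.003 -1.   ] F [-0.9  0.9 -2.1] M [-0.1   0.08  0.01] open 1.57 ff 43.4
  shift cm [ 0.42 -0.13  2.03]
t 6.35 tcp [ 0.5614 -0.1607  0.1152] yawerr -0.0022 zax [-0.007  0.    -1.   ] F [-1.   0.9 -4.9] M [-0.06  0.14  0.01] open 1.55 ff 43.5
  shift cm [0.05 0.17 1.52]
```

View pics/a2.png

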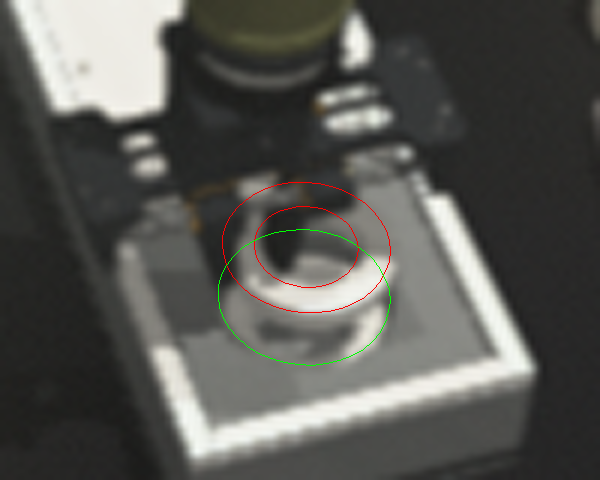

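Emit:
send_rows --motion '[{"x": 0.05, "y": 0.15, "z": 1.0, "rx": 0, "ry": 0, "rz": 0, "jaw": 1.2}, {"x": 0, "y": 0, "z": 0.9, "rx": 0, "ry": 0, "rz": 0, "jaw": 1.2}, {"x": 0, "y": 0, "z": 0, "rx": 0, "ry": 0, "rz": 0, "jaw": 1.2}, {"x": 0, "y": 0, "z": 0, "rx": 0, "ry": 0, "rz": 0, "jaw": 1.2}, {"x": 0, "y": 0, "z": 0, "rx": 0, "ry": 0, "rz": 0, "jaw": 1.2}]'

```text
clock: 6.85
tool_pos: [0.5664, -0.1583, 0.1016]
eef_rot: [0.632, 0.775, 0.0, 0.001]
contact_force: [-0.3, -0.3, -1.4]
opening: 0.18
finger_force: 43.4
```

```bash
python3 -c "
from h import *
info((.5629,-.1598,.090))
s=snapshot('side'); np.save('pics/hov2.npy',s,allow_pickle=True)
info()
p=np.array(get_state()['tool_pos']); c=p+[.034*np.cos(A),.034*np.sin(A),-.0037]
q=w2px(s,[c])[0]; x,y=q.astype(int)
im=cv2.resize(s['img'][y-30:y+34,x-40:x+40],None,fx=8,fy=8,interpolation=cv2.INTER_CUBIC)
th=np.linspace(0,6.28,40)
def circ(c,r,col):
  P=[c+np.array([r*np.cos(a),r*np.sin(a),0]) for a in th]
  u=(w2px(s,P)-[x-40,y-30]+.5)*8; cv2.polylines(im,[u.astype(int)],True,col,1)
circ(c,.042,(255,0,0)); circ(c,.026,(255,0,0)); circ(np.r_[BORE,.07],.046,(0,255,0))
cv2.imwrite('pics/a3.png',im[:,:,::-1])"
```

```text
t 6.85 tcp [ 0.5664 -0.1583  0.1016] yawerr 0.0009 zax [ 0.002 -0.    -1.   ] F [-0.3 -0.3 -1.4] M [-0.02  0.11  0.04] open 1.59 ff 43.4
  shift cm [-0.07 -0.38  1.16]
t 6.9 tcp [ 0.5663 -0.1585  0.1016] yawerr 0.0008 zax [ 0.001 -0.    -1.   ] F [-0.4  0.7 -0.9] M [-0.08  0.06  0.01] open 1.61 ff 43.4
```

View pics/a3.png

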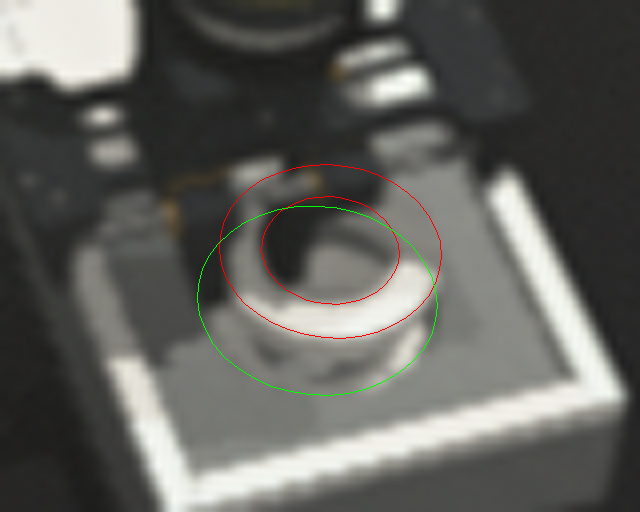

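Emit:
send_rows --motion '[{"x": -0.1, "y": -0.33, "z": 0.5, "rx": 0, "ry": 0, "rz": 0, "jaw": 1.2}, {"x": 0, "y": 0, "z": 0.5, "rx": 0, "ry": 0, "rz": 0, "jaw": 1.2}, {"x": 0, "y": 0, "z": 0.1, "rx": 0, "ry": 0, "rz": 0, "jaw": 1.2}, {"x": 0, "y": 0, "z": 0, "rx": 0, "ry": 0, "rz": 0, "jaw": 1.2}, {"x": 0, "y": 0, "z": 0, "rx": 0, "ry": 0, "rz": 0, "jaw": 1.2}]'

```text
clock: 7.4
tool_pos: [0.5626, -0.1602, 0.0896]
eef_rot: [0.632, 0.775, -0.0, -0.0]
contact_force: [-0.0, -0.4, -1.3]
opening: 0.178
finger_force: 43.5
```

Emit:
send_rows --motion '[{"x": 0, "y": 0, "z": 0.1, "rx": 0, "ry": 0, "rz": 0, "jaw": 1.2}, {"x": 0, "y": 0, "z": 0.1, "rx": 0, "ry": 0, "rz": 0, "jaw": 1.2}, {"x": 0, "y": 0, "z": 0.1, "rx": 0, "ry": 0, "rz": 0, "jaw": 1.2}, {"x": 0, "y": 0, "z": 0, "rx": 0, "ry": 0, "rz": 0, "jaw": 1.2}, {"x": 0, "y": 0, "z": 0, "rx": 0, "ry": 0, "rz": 0, "jaw": 1.2}]'

```text
clock: 7.9
tool_pos: [0.5633, -0.16, 0.0867]
eef_rot: [0.632, 0.775, 0.0, 0.0]
contact_force: [1.9, -0.1, -1.1]
opening: 0.179
finger_force: 43.4
```

```bash
python3 -c "
from h import *
info((.5634,-.1601,.0823))"
```

```text
t 7.9 tcp [ 0.5633 -0.16    0.0867] yawerr 0.0006 zax [ 0.001  0.    -1.   ] F [ 1.9 -0.1 -1.1] M [-0.06 -0.22 -0.03] open 1.58 ff 43.4
  shift cm [-0.01  0.01  0.44]
```

Emit:
send_rows --motion '[{"x": 0, "y": 0.06, "z": 0.1, "rx": 0, "ry": 0, "rz": 0, "jaw": 1.2}, {"x": 0, "y": 0, "z": 0.15, "rx": 0, "ry": 0, "rz": 0, "jaw": 1.2}, {"x": 0, "y": 0, "z": 0.1, "rx": 0, "ry": 0, "rz": 0, "jaw": 1.2}, {"x": 0, "y": 0, "z": 0.05, "rx": 0, "ry": 0, "rz": 0, "jaw": 1.2}, {"x": 0, "y": 0, "z": 0, "rx": 0, "ry": 0, "rz": 0, "jaw": 1.2}]'

```text
clock: 8.4
tool_pos: [0.5634, -0.16, 0.0826]
eef_rot: [0.632, 0.775, 0.0, -0.0]
contact_force: [1.0, 0.1, -2.1]
opening: 0.176
finger_force: 43.4
```

```bash
python3 -c "
from h import *
info((.5634,-.1601,.0823))"
```

```text
t 8.4 tcp [ 0.5634 -0.16    0.0826] yawerr 0.0004 zax [ 0.  0. -1.] F [ 1.   0.1 -2.1] M [-0.11 -0.11 -0.02] open 1.55 ff 43.4
  shift cm [-0.01  0.    0.03]
```

Emit:
send_rows --motion '[{"x": 0, "y": 0, "z": 0, "rx": 0, "ry": 0, "rz": 0, "jaw": 2.9}, {"x": 0, "y": 0, "z": 0, "rx": 0, "ry": 0, "rz": 0, "jaw": 2.9}, {"x": 0, "y": 0, "z": 0, "rx": 0, "ry": 0, "rz": 0, "jaw": 2.9}, {"x": 0, "y": 0, "z": -3, "rx": 0, "ry": 0, "rz": 0, "jaw": 2.9}, {"x": 0, "y": 0, "z": -4, "rx": 0, "ry": 0, "rz": 0, "jaw": 2.9}]'

```text
clock: 8.9
tool_pos: [0.5616, -0.1596, 0.1518]
eef_rot: [0.632, 0.775, -0.001, -0.002]
contact_force: [0.7, -0.5, -0.3]
opening: 0.327
finger_force: 0.0
```

Emit:
send_rows --motion '[{"x": 3, "y": 1.5, "z": 0, "rx": 0, "ry": 0, "rz": 0, "jaw": 0}, {"x": 4, "y": 1.5, "z": 0, "rx": 0, "ry": 0, "rz": 0, "jaw": 0}, {"x": 3.5, "y": 0, "z": 0, "rx": 0, "ry": 0, "rz": 0, "jaw": 0}, {"x": 0, "y": 0, "z": 0, "rx": 0, "ry": 0, "rz": 0, "jaw": 0}, {"x": 0, "y": 0, "z": 0, "rx": 0, "ry": 0, "rz": 0, "jaw": 0}]' --grip_force 30

```text
clock: 9.4
tool_pos: [0.5713, -0.0503, 0.1528]
eef_rot: [0.631, 0.776, -0.0, -0.0]
contact_force: [0.8, -0.6, -0.5]
opening: 0.0
finger_force: 0.0
```

```bash
sed -i 's/^O=.*/O=np.array([.5776,-.0602]); BORE=np.array([.5967,-.1533])\ndef W(x,y,z): return np.r_[O+R@np.array([x,y]),z]/' h.py; python3 -c "
from h import *
info(W(0,.016,.097))
s=snapshot('side'); 
q=w2px(s,[W(0,-.05,.08)])[0]; x,y=q.astype(int)
im=cv2.resize(s['img'][y-35:y+35,x-45:x+45],None,fx=8,fy=8,interpolation=cv2.INTER_CUBIC)
def pl(P,col):
  u=(w2px(s,P)-[x-45,y-35]+.5)*8; cv2.polylines(im,[u.astype(int)],True,col,1)
th=np.linspace(0,6.28,40)
pl([np.r_[BORE,.068]+np.array([.042*np.cos(a),.042*np.sin(a),0]) for a in th],(0,255,0))
pl([W(a,b,.106) for a,b in((-.05,-.02),(.05,-.02),(.05,-.008),(-.05,-.008))],(255,0,0))
cv2.imwrite('pics/a4.png',im[:,:,::-1])"
```

```text
t 9.4 tcp [ 0.5713 -0.0503  0.1528] yawerr 0.0027 zax [-0.001  0.    -1.   ] F [ 0.8 -0.6 -0.5] M [-0.11  0.05 -0.  ] open 0.0 ff 0.0
  shift cm [0.5  0.43 5.58]
```

View pics/a4.png

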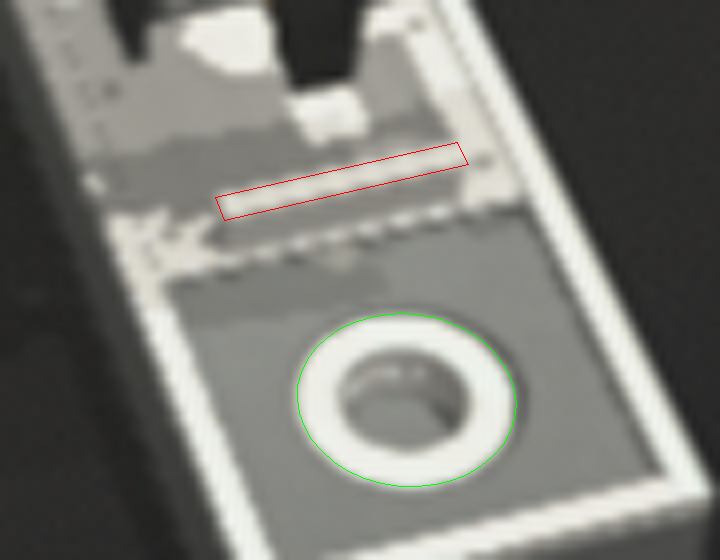

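The ring lies centred and flat in the bore (pixel (405,400)), and the lip overlay matches. Now I lower behind the lip and push the cover.

Emit:
send_rows --motion '[{"x": 0.5, "y": 0.4, "z": 2, "rx": 0, "ry": 0, "rz": 0, "jaw": 0}, {"x": 0, "y": 0, "z": 2, "rx": 0, "ry": 0, "rz": 0, "jaw": 0}, {"x": 0, "y": 0, "z": 1.5, "rx": 0, "ry": 0, "rz": 0, "jaw": 0}, {"x": 0, "y": 0, "z": 0, "rx": 0, "ry": 0, "rz": 0, "jaw": 0}, {"x": 0, "y": 0, "z": 0, "rx": 0, "ry": 0, "rz": 0, "jaw": 0}]'

```text
clock: 9.95
tool_pos: [0.5745, -0.047, 0.0978]
eef_rot: [0.633, 0.774, -0.0, 0.0]
contact_force: [-0.4, -0.3, 0.1]
opening: 0.001
finger_force: 0.0
```

Emit:
send_rows --motion '[{"x": -0.8, "y": 0, "z": 0, "rx": 0, "ry": 0, "rz": 0, "jaw": 0}, {"x": -0.6, "y": 0, "z": 0, "rx": 0, "ry": 0, "rz": 0, "jaw": 0}, {"x": -0.6, "y": 0, "z": 0, "rx": 0, "ry": 0, "rz": 0, "jaw": 0}, {"x": -0.8, "y": 0, "z": 0, "rx": 0, "ry": 0, "rz": 0, "jaw": 0}, {"x": -1, "y": 0, "z": 0, "rx": 0, "ry": 0, "rz": 0, "jaw": 0}]'

```text
clock: 10.45
tool_pos: [0.5822, -0.0801, 0.0986]
eef_rot: [0.631, 0.776, 0.001, -0.001]
contact_force: [-1.2, 7.1, 4.2]
opening: 0.006
finger_force: 3.3
```

```bash
python3 -c "
from h import *
info(W(0,.016-.155,.097))"
```

```text
t 10.45 tcp [ 0.5822 -0.0801  0.0986] yawerr 0.0026 zax [ 0.     0.004 -1.   ] F [-1.2  7.1  4.2] M [ 1.24  0.43 -0.01] open 0.05 ff 3.3
  shift cm [-11.86  -0.08   0.12]
```

Emit:
send_rows --motion '[{"x": -1.5, "y": 0, "z": 0, "rx": 0, "ry": 0, "rz": 0, "jaw": 0}, {"x": -1.75, "y": 0, "z": 0, "rx": 0, "ry": 0, "rz": 0, "jaw": 0}, {"x": -1.75, "y": 0, "z": 0, "rx": 0, "ry": 0, "rz": 0, "jaw": 0}, {"x": -1.75, "y": 0, "z": 0, "rx": 0, "ry": 0, "rz": 0, "jaw": 0}, {"x": -1.75, "y": 0, "z": 0, "rx": 0, "ry": 0, "rz": 0, "jaw": 0}]'

```text
clock: 10.95
tool_pos: [0.5994, -0.1639, 0.0986]
eef_rot: [0.631, 0.776, 0.001, -0.001]
contact_force: [-0.7, 7.0, 3.8]
opening: 0.005
finger_force: 3.5
```

Emit:
send_rows --motion '[{"x": -1.2, "y": 0, "z": 0, "rx": 0, "ry": 0, "rz": 0, "jaw": 0}, {"x": -0.6, "y": 0, "z": 0, "rx": 0, "ry": 0, "rz": 0, "jaw": 0}, {"x": -0.4, "y": 0, "z": 0, "rx": 0, "ry": 0, "rz": 0, "jaw": 0}, {"x": -0.3, "y": 0, "z": 0, "rx": 0, "ry": 0, "rz": 0, "jaw": 0}, {"x": -0.2, "y": 0, "z": 0, "rx": 0, "ry": 0, "rz": 0, "jaw": 0}]'

```text
clock: 11.45
tool_pos: [0.6048, -0.1906, 0.0986]
eef_rot: [0.632, 0.775, 0.001, -0.001]
contact_force: [-0.5, 6.2, 4.6]
opening: 0.005
finger_force: 3.1
```

```bash
python3 -c "
from h import *
info(W(0,.016-.155,.097))"
```

```text
t 11.45 tcp [ 0.6048 -0.1906  0.0986] yawerr 0.0013 zax [ 0.     0.003 -1.   ] F [-0.5  6.2  4.6] M [ 1.08  0.43 -0.03] open 0.04 ff 3.1
  shift cm [-0.58 -0.05  0.16]
```

Emit:
send_rows --motion '[{"x": -0.15, "y": 0, "z": 0, "rx": 0, "ry": 0, "rz": 0, "jaw": 0}, {"x": -0.15, "y": 0, "z": 0, "rx": 0, "ry": 0, "rz": 0, "jaw": 0}, {"x": -0.15, "y": 0, "z": 0, "rx": 0, "ry": 0, "rz": 0, "jaw": 0}, {"x": -0.1, "y": 0, "z": 0, "rx": 0, "ry": 0, "rz": 0, "jaw": 0}, {"x": 0, "y": 0, "z": 0, "rx": 0, "ry": 0, "rz": 0, "jaw": 0}]'

```text
clock: 11.95
tool_pos: [0.6054, -0.1935, 0.0986]
eef_rot: [0.631, 0.776, 0.002, -0.002]
contact_force: [-3.6, 9.1, 5.9]
opening: 0.001
finger_force: 4.9
```

```bash
python3 -c "
from h import *
info(W(0,.016-.155,.097))"
```

```text
t 11.95 tcp [ 0.6054 -0.1935  0.0986] yawerr 0.0026 zax [-0.001  0.006 -1.   ] F [-3.6  9.1  5.9] M [ 1.76  0.64 -0.04] open 0.01 ff 4.9
  shift cm [-0.28 -0.04  0.15]
```

Emit:
send_rows --motion '[{"x": -0.15, "y": 0, "z": 0, "rx": 0, "ry": 0, "rz": 0, "jaw": 0}, {"x": -0.15, "y": 0, "z": 0, "rx": 0, "ry": 0, "rz": 0, "jaw": 0}, {"x": -0.1, "y": 0, "z": 0, "rx": 0, "ry": 0, "rz": 0, "jaw": 0}, {"x": 0, "y": 0, "z": 0, "rx": 0, "ry": 0, "rz": 0, "jaw": 0}, {"x": 0, "y": 0, "z": 0, "rx": 0, "ry": 0, "rz": 0, "jaw": 0}]'

```text
clock: 12.45
tool_pos: [0.6055, -0.1936, 0.0986]
eef_rot: [0.63, 0.776, 0.003, -0.005]
contact_force: [-5.6, 14.9, 9.8]
opening: 0.006
finger_force: 8.2
```

```bash
python3 -c "
from h import *
info(W(0,.016-.155,.097))"
```

```text
t 12.45 tcp [ 0.6055 -0.1936  0.0986] yawerr 0.0048 zax [-0.004  0.01  -1.   ] F [-5.6 14.9  9.8] M [ 2.93  1.2  -0.13] open 0.06 ff 8.2
  shift cm [-0.27 -0.05  0.15]
```

Emit:
send_rows --motion '[{"x": 0.6, "y": 0, "z": 0, "rx": 0, "ry": 0, "rz": 0, "jaw": 0}, {"x": 0.6, "y": 0, "z": -2, "rx": 0, "ry": 0, "rz": 0, "jaw": 0}, {"x": 0, "y": 0, "z": -4, "rx": 0, "ry": 0, "rz": 0, "jaw": 0}, {"x": 0, "y": 0, "z": -3, "rx": 0, "ry": 0, "rz": 0, "jaw": 0}, {"x": 0, "y": 0, "z": 0, "rx": 0, "ry": 0, "rz": 0, "jaw": 0}]'

```text
clock: 12.95
tool_pos: [0.6071, -0.1922, 0.1928]
eef_rot: [0.632, 0.775, 0.002, 0.005]
contact_force: [-0.6, -0.8, 0.6]
opening: 0.004
finger_force: 0.0
```

```bash
python3 -c "
from h import *
info()
ims=[]
for n in('top','side'):
  s=snapshot(n); np.save('pics/st_'+n+'.npy',s,allow_pickle=True)
  x,y=w2px(s,[W(.03,0,.11)])[0].astype(int)
  im=cv2.resize(s['img'][y-30:y+30,x-33:x+33],None,fx=6,fy=6,interpolation=cv2.INTER_CUBIC)
  def pl(P,col,c=True):
    u=(w2px(s,P)-[x-33,y-30]+.5)*6; cv2.polylines(im,[u.astype(int)],c,col,1)
  th=np.linspace(0,6.28,40)
  S=W(0,.010,.112); L=-0.06; C=W(.062*np.cos(L),.010-.062*np.sin(L),.122)
  pl([S+[.005*np.cos(a),.005*np.sin(a),0] for a in th],(255,0,0))
  pl([C+[.029*np.cos(a),.029*np.sin(a),0] for a in th],(0,255,0))
  ims.append(im)
cv2.imwrite('pics/a5.png',np.hstack(ims)[:,:,::-1])"
```

```text
t 12.95 tcp [ 0.6071 -0.1922  0.1928] yawerr -0.0011 zax [ 0.009 -0.004 -1.   ] F [-0.6 -0.8  0.6] M [-0.07 -0.    0.02] open 0.04 ff 0.0
```

View pics/a5.png

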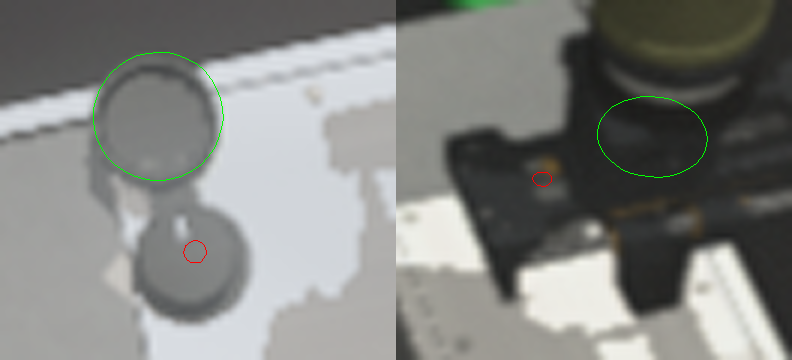

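```bash
python3 -c "
from h import *
info(W(.0619,.0137,.165))"
```

```text
t 13.05 tcp [ 0.6043 -0.1912  0.1886] yawerr -0.0007 zax [ 0.002 -0.002 -1.   ] F [-0.1 -1.  -0.9] M [-0.09  0.04 -0.01] open 0.04 ff 0.0
  shift cm [14.75  6.2   2.34]
```

Emit:
send_rows --motion '[{"x": 3.7, "y": 1.55, "z": 0, "rx": 0, "ry": 0, "rz": 0, "jaw": 0}, {"x": 3.7, "y": 1.55, "z": 0, "rx": 0, "ry": 0, "rz": 0, "jaw": 0}, {"x": 3.7, "y": 1.55, "z": 0, "rx": 0, "ry": 0, "rz": 0, "jaw": 0}, {"x": 3.65, "y": 1.55, "z": 0, "rx": 0, "ry": 0, "rz": 0, "jaw": 0}, {"x": 0, "y": 0, "z": 2, "rx": 0, "ry": 0, "rz": 0, "jaw": 0}]'

```text
clock: 13.55
tool_pos: [0.6375, -0.024, 0.1684]
eef_rot: [0.628, 0.778, 0.004, -0.0]
contact_force: [0.4, 0.6, -0.1]
opening: 0.006
finger_force: 0.0
```

Emit:
send_rows --motion '[{"x": 0, "y": 0, "z": 0, "rx": 0, "ry": 0, "rz": 0, "jaw": 0}, {"x": 0, "y": 0, "z": 0, "rx": 0, "ry": 0, "rz": 0, "jaw": 0}, {"x": 0, "y": 0, "z": 0, "rx": 0, "ry": 0, "rz": 0, "jaw": 0}, {"x": 0, "y": 0, "z": 0, "rx": 0, "ry": 0, "rz": 0, "jaw": 0}, {"x": 0, "y": 0, "z": 0, "rx": 0, "ry": 0, "rz": 0, "jaw": 0}]'

```text
clock: 14.05
tool_pos: [0.6354, -0.0338, 0.1682]
eef_rot: [0.632, 0.775, 0.0, 0.0]
contact_force: [0.3, 1.2, -0.0]
opening: 0.008
finger_force: 0.0
```

```bash
python3 -c "
from h import *
s=snapshot('side'); info(W(.0619,.0137,.123))
x,y=w2px(s,[W(.05,0.01,.13)])[0].astype(int)
im=cv2.resize(s['img'][y-32:y+28,x-40:x+40],None,fx=9,fy=9,interpolation=cv2.INTER_CUBIC)
im=np.clip(im.astype(float)*1.6,0,255).astype(np.uint8)
p=np.array(get_state()['tool_pos'])
def pl(P,col,c=True):
    u=(w2px(s,P)-[x-40,y-32]+.5)*9; cv2.polylines(im,[u.astype(int)],c,col,1)
th=np.linspace(0,6.28,40)
C=W(.0619,.0137,.122)
pl([C+[.029*np.cos(a),.029*np.sin(a),0] for a in th],(0,255,0))
pl([np.r_[p[:2]+R@np.array([a,b]),p[2]-.011] for a,b in((-.0175,-.009),(.0175,-.009),(.0175,.009),(-.0175,.009))],(255,0,0))
cv2.imwrite('pics/a6.png',im[:,:,::-1])"
```

```text
t 14.1 tcp [ 0.6353 -0.0336  0.1682] yawerr -0.0004 zax [ 0.001 -0.    -1.   ] F [0.8 0.1 0.3] M [-0.09  0.05  0.01] open 0.05 ff 0.0
  shift cm [-0.07 -0.    4.52]
```

View pics/a6.png

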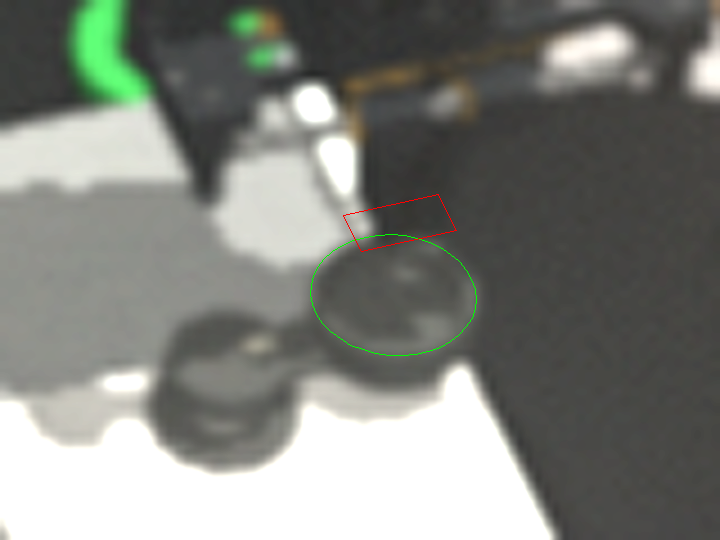

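The side view shows the cup (pixel (393,297)) exactly inside the predicted circle, with the fingers above it. Now I descend into the cup.

Emit:
send_rows --motion '[{"x": -0.05, "y": 0, "z": 2, "rx": 0, "ry": 0, "rz": 0, "jaw": 0}, {"x": 0, "y": 0, "z": 1.5, "rx": 0, "ry": 0, "rz": 0, "jaw": 0}, {"x": 0, "y": 0, "z": 1.0, "rx": 0, "ry": 0, "rz": 0, "jaw": 0}, {"x": 0, "y": 0, "z": 0.2, "rx": 0, "ry": 0, "rz": 0, "jaw": 0}, {"x": 0, "y": 0, "z": 0, "rx": 0, "ry": 0, "rz": 0, "jaw": 0}]'

```text
clock: 14.6
tool_pos: [0.6351, -0.0334, 0.1204]
eef_rot: [0.632, 0.775, -0.0, -0.0]
contact_force: [-0.6, 0.8, -0.3]
opening: 0.003
finger_force: 0.0
```

Emit:
send_rows --motion '[{"x": 0, "y": 0, "z": 0.2, "rx": 0, "ry": 0, "rz": 0, "jaw": 0}, {"x": 0, "y": 0, "z": 0.2, "rx": 0, "ry": 0, "rz": 0, "jaw": 0}, {"x": 0, "y": 0, "z": 0.2, "rx": 0, "ry": 0, "rz": 0, "jaw": 0}, {"x": 0, "y": 0, "z": 0, "rx": 0, "ry": 0, "rz": 0, "jaw": 0}, {"x": 0, "y": 0, "z": 0, "rx": 0, "ry": 0, "rz": 0, "jaw": 0}]'

```text
clock: 15.1
tool_pos: [0.6364, -0.0333, 0.1162]
eef_rot: [0.632, 0.775, 0.001, 0.001]
contact_force: [-0.9, 0.8, 7.5]
opening: 0.004
finger_force: 4.0
```

```bash
python3 -c "
from h import *
info(W(.0619,.0137,.123))"
```

```text
t 15.1 tcp [ 0.6364 -0.0333  0.1162] yawerr 0.0004 zax [ 0.003  0.    -1.   ] F [-0.9  0.8  7.5] M [-0.02  0.27  0.02] open 0.03 ff 4.0
  shift cm [-0.08 -0.11 -0.68]
```

Emit:
send_rows --motion '[{"x": -0.33, "y": -0.01, "z": 0.05, "rx": 0, "ry": 0, "rz": 0, "jaw": 0}, {"x": -0.33, "y": -0.01, "z": 0.05, "rx": 0, "ry": 0, "rz": 0, "jaw": 0}, {"x": -0.33, "y": 0, "z": 0, "rx": 0, "ry": 0, "rz": 0, "jaw": 0}, {"x": -0.46, "y": -0.08, "z": 0, "rx": 0, "ry": 0, "rz": 0, "jaw": 0}, {"x": -0.46, "y": -0.08, "z": 0, "rx": 0, "ry": 0, "rz": 0, "jaw": 0}]'

```text
clock: 15.6
tool_pos: [0.6389, -0.0505, 0.1155]
eef_rot: [0.631, 0.775, 0.002, 0.001]
contact_force: [-1.1, 3.2, 9.2]
opening: 0.005
finger_force: 4.4
```

Emit:
send_rows --motion '[{"x": -0.44, "y": -0.15, "z": 0, "rx": 0, "ry": 0, "rz": 0, "jaw": 0}, {"x": -0.44, "y": -0.15, "z": 0, "rx": 0, "ry": 0, "rz": 0, "jaw": 0}, {"x": 0, "y": 0, "z": 0.05, "rx": 0, "ry": 0, "rz": 0, "jaw": 0}, {"x": 0, "y": 0, "z": 0, "rx": 0, "ry": 0, "rz": 0, "jaw": 0}, {"x": 0, "y": 0, "z": 0, "rx": 0, "ry": 0, "rz": 0, "jaw": 0}]'

```text
clock: 16.1
tool_pos: [0.6379, -0.061, 0.1152]
eef_rot: [0.632, 0.775, 0.002, 0.001]
contact_force: [0.9, 0.6, 9.6]
opening: 0.008
finger_force: 4.6
```

```bash
cat > lv.py <<'E'
from h import *
def lv(*Ls):
    info(); st=get_state(); p=np.array(st["tool_pos"]); d=R.T@(p[:2]-O)-[0,.010]
    f=R.T@np.array(st["contact_force"][:2]); L=np.arctan2(-d[1],d[0])
    print("finger L",round(L,3),"r mm",round(1e3*np.hypot(*d),1),"depth mm",round(108-1e3*(p[2]-.011),1),
      "tang F",round(f@[-np.sin(L),-np.cos(L)],1),"rad F",round(f@[np.cos(L),-np.sin(L)],1),"Fz",round(st["contact_force"][2],1))
E
python3 -c "
from lv import *
lv()"
```

```text
t 16.1 tcp [ 0.6379 -0.061   0.1152] yawerr 0.0007 zax [ 0.004  0.001 -1.   ] F [0.9 0.6 9.6] M [ 0.2   0.21 -0.03] open 0.07 ff 4.6
finger L 0.37 r mm 63.2 depth mm 3.8 tang F -0.7 rad F 0.8 Fz 9.6
```

Emit:
send_rows --motion '[{"x": -0.22, "y": -0.1, "z": 0, "rx": 0, "ry": 0, "rz": 0, "jaw": 0}, {"x": -0.23, "y": -0.11, "z": 0, "rx": 0, "ry": 0, "rz": 0, "jaw": 0}, {"x": 0, "y": 0, "z": 0, "rx": 0, "ry": 0, "rz": 0, "jaw": 0}, {"x": 0, "y": 0, "z": 0, "rx": 0, "ry": 0, "rz": 0, "jaw": 0}, {"x": 0, "y": 0, "z": 0, "rx": 0, "ry": 0, "rz": 0, "jaw": 0}]'

```text
clock: 16.6
tool_pos: [0.637, -0.0652, 0.1152]
eef_rot: [0.632, 0.775, 0.002, 0.001]
contact_force: [0.5, 1.2, 9.3]
opening: -0.0
finger_force: 4.6
```

Emit:
send_rows --motion '[{"x": -0.22, "y": -0.12, "z": 0, "rx": 0, "ry": 0, "rz": 0, "jaw": 0}, {"x": -0.21, "y": -0.13, "z": 0, "rx": 0, "ry": 0, "rz": 0, "jaw": 0}, {"x": 0, "y": 0, "z": 0, "rx": 0, "ry": 0, "rz": 0, "jaw": 0}, {"x": 0, "y": 0, "z": 0, "rx": 0, "ry": 0, "rz": 0, "jaw": 0}, {"x": 0, "y": 0, "z": 0, "rx": 0, "ry": 0, "rz": 0, "jaw": 0}]'

```text
clock: 17.1
tool_pos: [0.6356, -0.0699, 0.1152]
eef_rot: [0.632, 0.775, 0.002, 0.001]
contact_force: [-0.0, 2.1, 8.3]
opening: 0.006
finger_force: 4.5
```

```bash
python3 -c "
from lv import *
lv()"
```

```text
t 17.1 tcp [ 0.6356 -0.0699  0.1152] yawerr 0.001 zax [ 0.005  0.002 -1.   ] F [-0.   2.1  8.3] M [ 0.34  0.12 -0.02] open 0.05 ff 4.5
finger L 0.517 r mm 63.1 depth mm 3.8 tang F -2.0 rad F -0.7 Fz 8.3
```

Emit:
send_rows --motion '[{"x": -0.2, "y": -0.14, "z": 0, "rx": 0, "ry": 0, "rz": 0, "jaw": 0}, {"x": -0.21, "y": -0.14, "z": 0, "rx": 0, "ry": 0, "rz": 0, "jaw": 0}, {"x": 0, "y": 0, "z": 0, "rx": 0, "ry": 0, "rz": 0, "jaw": 0}, {"x": 0, "y": 0, "z": 0, "rx": 0, "ry": 0, "rz": 0, "jaw": 0}, {"x": 0, "y": 0, "z": 0, "rx": 0, "ry": 0, "rz": 0, "jaw": 0}]'

```text
clock: 17.6
tool_pos: [0.6338, -0.0746, 0.1153]
eef_rot: [0.632, 0.775, 0.002, 0.002]
contact_force: [0.5, 2.1, 9.1]
opening: 0.006
finger_force: 4.5
```

Emit:
send_rows --motion '[{"x": -0.19, "y": -0.15, "z": 0, "rx": 0, "ry": 0, "rz": 0, "jaw": 0}, {"x": -0.19, "y": -0.16, "z": 0, "rx": 0, "ry": 0, "rz": 0, "jaw": 0}, {"x": 0, "y": 0, "z": 0, "rx": 0, "ry": 0, "rz": 0, "jaw": 0}, {"x": 0, "y": 0, "z": 0, "rx": 0, "ry": 0, "rz": 0, "jaw": 0}, {"x": 0, "y": 0, "z": 0, "rx": 0, "ry": 0, "rz": 0, "jaw": 0}]'

```text
clock: 18.1
tool_pos: [0.6316, -0.0791, 0.1152]
eef_rot: [0.632, 0.775, 0.002, 0.002]
contact_force: [0.1, 2.2, 8.4]
opening: 0.005
finger_force: 4.4
```

```bash
python3 -c "
from lv import *
lv()"
```

```text
t 18.1 tcp [ 0.6316 -0.0791  0.1152] yawerr 0.0009 zax [ 0.005  0.001 -1.   ] F [0.1 2.2 8.4] M [ 0.35 -0.02 -0.03] open 0.04 ff 4.4
finger L 0.676 r mm 62.9 depth mm 3.8 tang F -2.0 rad F -0.9 Fz 8.4
```

Emit:
send_rows --motion '[{"x": -0.18, "y": -0.17, "z": 0, "rx": 0, "ry": 0, "rz": 0, "jaw": 0}, {"x": -0.18, "y": -0.17, "z": 0, "rx": 0, "ry": 0, "rz": 0, "jaw": 0}, {"x": 0, "y": 0, "z": 0, "rx": 0, "ry": 0, "rz": 0, "jaw": 0}, {"x": 0, "y": 0, "z": 0, "rx": 0, "ry": 0, "rz": 0, "jaw": 0}, {"x": 0, "y": 0, "z": 0, "rx": 0, "ry": 0, "rz": 0, "jaw": 0}]'

```text
clock: 18.6
tool_pos: [0.6284, -0.084, 0.1145]
eef_rot: [0.632, 0.775, 0.001, 0.001]
contact_force: [2.0, 0.2, 4.8]
opening: 0.007
finger_force: 2.5
```

Emit:
send_rows --motion '[{"x": -0.16, "y": -0.18, "z": 0, "rx": 0, "ry": 0, "rz": 0, "jaw": 0}, {"x": -0.17, "y": -0.19, "z": 0, "rx": 0, "ry": 0, "rz": 0, "jaw": 0}, {"x": 0, "y": 0, "z": 0, "rx": 0, "ry": 0, "rz": 0, "jaw": 0}, {"x": 0, "y": 0, "z": 0, "rx": 0, "ry": 0, "rz": 0, "jaw": 0}, {"x": 0, "y": 0, "z": 0, "rx": 0, "ry": 0, "rz": 0, "jaw": 0}]'

```text
clock: 19.1
tool_pos: [0.6252, -0.0882, 0.1144]
eef_rot: [0.632, 0.775, 0.001, 0.001]
contact_force: [0.4, -0.0, 5.4]
opening: 0.005
finger_force: 2.6
```

```bash
python3 -c "
from lv import *
lv()"
```

```text
t 19.1 tcp [ 0.6252 -0.0882  0.1144] yawerr 0.0005 zax [ 0.003  0.    -1.   ] F [ 0.4 -0.   5.4] M [ 0.06 -0.03 -0.03] open 0.04 ff 2.6
finger L 0.854 r mm 62.3 depth mm 4.6 tang F -0.2 rad F 0.3 Fz 5.4
```

The vertical force dropped from 8.5 to 5 N: the slot is found. Push in.

Emit:
send_rows --motion '[{"x": 0, "y": 0, "z": 0.15, "rx": 0, "ry": 0, "rz": 0, "jaw": 0}, {"x": 0, "y": 0, "z": 0.15, "rx": 0, "ry": 0, "rz": 0, "jaw": 0}, {"x": 0, "y": 0, "z": 0.1, "rx": 0, "ry": 0, "rz": 0, "jaw": 0}, {"x": 0, "y": 0, "z": 0, "rx": 0, "ry": 0, "rz": 0, "jaw": 0}, {"x": 0, "y": 0, "z": 0, "rx": 0, "ry": 0, "rz": 0, "jaw": 0}]'

```text
clock: 19.6
tool_pos: [0.6252, -0.0883, 0.1105]
eef_rot: [0.632, 0.775, 0.001, 0.001]
contact_force: [0.3, 0.8, 6.2]
opening: 0.006
finger_force: 3.2
```

```bash
python3 -c "
from lv import *
lv()"
```

```text
t 19.6 tcp [ 0.6252 -0.0883  0.1105] yawerr 0.0005 zax [ 0.004  0.    -1.   ] F [0.3 0.8 6.2] M [-0.    0.02 -0.07] open 0.05 ff 3.2
finger L 0.854 r mm 62.4 depth mm 8.5 tang F -0.8 rad F -0.3 Fz 6.2
```

Depth 8.5 mm at 6 N: it is in the slot. Go on to the end.

Emit:
send_rows --motion '[{"x": 0, "y": 0, "z": 0.2, "rx": 0, "ry": 0, "rz": 0, "jaw": 0}, {"x": 0, "y": 0, "z": 0.2, "rx": 0, "ry": 0, "rz": 0, "jaw": 0}, {"x": 0, "y": 0, "z": 0.2, "rx": 0, "ry": 0, "rz": 0, "jaw": 0}, {"x": 0, "y": 0, "z": 0.15, "rx": 0, "ry": 0, "rz": 0, "jaw": 0}, {"x": 0, "y": 0, "z": 0, "rx": 0, "ry": 0, "rz": 0, "jaw": 0}]'

```text
clock: 20.1
tool_pos: [0.6254, -0.0883, 0.1033]
eef_rot: [0.632, 0.775, 0.001, 0.002]
contact_force: [-0.6, -0.0, 8.4]
opening: 0.007
finger_force: 4.4
```

Emit:
send_rows --motion '[{"x": 0, "y": 0, "z": 0.1, "rx": 0, "ry": 0, "rz": 0, "jaw": 0}, {"x": 0, "y": 0, "z": 0.1, "rx": 0, "ry": 0, "rz": 0, "jaw": 0}, {"x": 0, "y": 0, "z": 0, "rx": 0, "ry": 0, "rz": 0, "jaw": 0}, {"x": 0, "y": 0, "z": 0, "rx": 0, "ry": 0, "rz": 0, "jaw": 0}, {"x": 0, "y": 0, "z": 0, "rx": 0, "ry": 0, "rz": 0, "jaw": 0}]'

```text
clock: 20.6
tool_pos: [0.6255, -0.0884, 0.1018]
eef_rot: [0.632, 0.775, 0.001, 0.002]
contact_force: [-0.4, 0.4, 11.4]
opening: 0.005
finger_force: 5.5
```

```bash
python3 -c "
from lv import *
lv()"
```

```text
t 20.6 tcp [ 0.6255 -0.0884  0.1018] yawerr 0.0003 zax [ 0.004 -0.    -1.   ] F [-0.4  0.4 11.4] M [ 0.08  0.26 -0.03] open 0.04 ff 5.5
finger L 0.853 r mm 62.7 depth mm 17.2 tang F -0.1 rad F -0.5 Fz 11.4
```

Emit:
send_rows --motion '[{"x": -0.22, "y": -0.3, "z": 0.1, "rx": 0, "ry": 0, "rz": 0, "jaw": 0}, {"x": -0.22, "y": -0.3, "z": 0, "rx": 0, "ry": 0, "rz": 0, "jaw": 0}, {"x": -0.2, "y": -0.36, "z": 0, "rx": 0, "ry": 0, "rz": 0, "jaw": 0}, {"x": -0.19, "y": -0.37, "z": 0, "rx": 0, "ry": 0, "rz": 0, "jaw": 0}, {"x": -0.17, "y": -0.37, "z": 0, "rx": 0, "ry": 0, "rz": 0, "jaw": 0}]'

```text
clock: 21.1
tool_pos: [0.6127, -0.1007, 0.1015]
eef_rot: [0.632, 0.775, 0.003, 0.003]
contact_force: [1.4, 2.2, 13.7]
opening: 0.002
finger_force: 6.4
```

```bash
python3 -c "
from lv import *
lv()"
```

```text
t 21.1 tcp [ 0.6127 -0.1007  0.1015] yawerr 0.0009 zax [ 0.008  0.001 -1.   ] F [ 1.4  2.2 13.7] M [ 0.43 -0.16 -0.1 ] open 0.02 ff 6.4
finger L 1.139 r mm 62.5 depth mm 17.5 tang F -2.4 rad F -1.0 Fz 13.7
```

Turning with 2–3 N. Continue.

Emit:
send_rows --motion '[{"x": -0.11, "y": -0.4, "z": 0, "rx": 0, "ry": 0, "rz": 0, "jaw": 0}, {"x": -0.11, "y": -0.4, "z": 0, "rx": 0, "ry": 0, "rz": 0, "jaw": 0}, {"x": -0.11, "y": -0.4, "z": 0, "rx": 0, "ry": 0, "rz": 0, "jaw": 0}, {"x": -0.04, "y": -0.41, "z": 0, "rx": 0, "ry": 0, "rz": 0, "jaw": 0}, {"x": -0.03, "y": -0.41, "z": 0, "rx": 0, "ry": 0, "rz": 0, "jaw": 0}]'

```text
clock: 21.6
tool_pos: [0.5942, -0.1095, 0.1015]
eef_rot: [0.632, 0.775, 0.003, 0.004]
contact_force: [1.8, 0.9, 13.0]
opening: 0.005
finger_force: 6.4
```

Emit:
send_rows --motion '[{"x": -0.02, "y": -0.41, "z": 0, "rx": 0, "ry": 0, "rz": 0, "jaw": 0}, {"x": 0.05, "y": -0.41, "z": 0, "rx": 0, "ry": 0, "rz": 0, "jaw": 0}, {"x": 0.05, "y": -0.41, "z": 0, "rx": 0, "ry": 0, "rz": 0, "jaw": 0}, {"x": 0.06, "y": -0.41, "z": 0, "rx": 0, "ry": 0, "rz": 0, "jaw": 0}, {"x": 0, "y": 0, "z": 0, "rx": 0, "ry": 0, "rz": 0, "jaw": 0}]'

```text
clock: 22.1
tool_pos: [0.5771, -0.1119, 0.1014]
eef_rot: [0.632, 0.775, 0.002, 0.003]
contact_force: [1.3, 0.7, 13.9]
opening: 0.008
finger_force: 6.9
```

```bash
python3 -c "
from lv import *
lv()"
```

```text
t 22.1 tcp [ 0.5771 -0.1119  0.1014] yawerr 0.0 zax [ 0.008 -0.001 -1.   ] F [ 1.3  0.7 13.9] M [ 0.01 -0.16 -0.05] open 0.07 ff 6.9
finger L 1.748 r mm 61.5 depth mm 17.6 tang F -1.3 rad F -0.7 Fz 13.9
```

Emit:
send_rows --motion '[{"x": 0.13, "y": -0.39, "z": 0, "rx": 0, "ry": 0, "rz": 0, "jaw": 0}, {"x": 0.13, "y": -0.39, "z": 0, "rx": 0, "ry": 0, "rz": 0, "jaw": 0}, {"x": 0.14, "y": -0.39, "z": 0, "rx": 0, "ry": 0, "rz": 0, "jaw": 0}, {"x": 0.21, "y": -0.36, "z": 0, "rx": 0, "ry": 0, "rz": 0, "jaw": 0}, {"x": 0.21, "y": -0.36, "z": 0, "rx": 0, "ry": 0, "rz": 0, "jaw": 0}]'

```text
clock: 22.6
tool_pos: [0.5577, -0.1084, 0.1014]
eef_rot: [0.632, 0.775, 0.002, 0.004]
contact_force: [2.5, -1.5, 14.2]
opening: 0.004
finger_force: 7.0
```

Emit:
send_rows --motion '[{"x": 0.2, "y": -0.35, "z": 0, "rx": 0, "ry": 0, "rz": 0, "jaw": 0}, {"x": 0.2, "y": -0.23, "z": 0, "rx": 0, "ry": 0, "rz": 0, "jaw": 0}, {"x": 0.2, "y": -0.23, "z": 0, "rx": 0, "ry": 0, "rz": 0, "jaw": 0}, {"x": 0, "y": 0, "z": 0, "rx": 0, "ry": 0, "rz": 0, "jaw": 0}, {"x": 0, "y": 0, "z": 0, "rx": 0, "ry": 0, "rz": 0, "jaw": 0}]'

```text
clock: 23.1
tool_pos: [0.5477, -0.1041, 0.1012]
eef_rot: [0.632, 0.775, 0.002, 0.003]
contact_force: [1.4, -0.3, 15.8]
opening: 0.008
finger_force: 7.7
```

```bash
python3 -c "
from lv import *
lv()"
```

```text
t 23.1 tcp [ 0.5477 -0.1041  0.1012] yawerr -0.0005 zax [ 0.008 -0.002 -1.   ] F [ 1.4 -0.3 15.8] M [-0.25 -0.12 -0.04] open 0.07 ff 7.7
finger L 2.253 r mm 60.5 depth mm 17.8 tang F -1.4 rad F -0.4 Fz 15.8
```

Emit:
send_rows --motion '[{"x": 0, "y": 0, "z": -0.3, "rx": 0, "ry": 0, "rz": 0, "jaw": 0}, {"x": 0, "y": 0, "z": -0.3, "rx": 0, "ry": 0, "rz": 0, "jaw": 0}, {"x": 0, "y": 0, "z": -0.3, "rx": 0, "ry": 0, "rz": 0, "jaw": 0}, {"x": 0, "y": 0, "z": 0, "rx": 0, "ry": 0, "rz": 0, "jaw": 0}, {"x": 0, "y": 0, "z": 0, "rx": 0, "ry": 0, "rz": 0, "jaw": 0}]'

```text
clock: 23.6
tool_pos: [0.5439, -0.1031, 0.1074]
eef_rot: [0.632, 0.775, -0.0, -0.0]
contact_force: [0.4, -0.2, 0.2]
opening: 0.009
finger_force: 0.0
```

```bash
python3 -c "
from lv import *
lv()"
```

```text
t 23.6 tcp [ 0.5439 -0.1031  0.1074] yawerr 0.0005 zax [-0.001  0.    -1.   ] F [ 0.4 -0.2  0.2] M [-0.09  0.07  0.02] open 0.08 ff 0.0
finger L 2.315 r mm 61.4 depth mm 11.6 tang F -0.5 rad F -0.1 Fz 0.2
```

Emit:
send_rows --motion '[{"x": 0, "y": 0, "z": -1, "rx": 0, "ry": 0, "rz": 0, "jaw": 0}, {"x": 0, "y": 0, "z": -2, "rx": 0, "ry": 0, "rz": 0, "jaw": 0}, {"x": 0, "y": 0, "z": -3, "rx": 0, "ry": 0, "rz": 0, "jaw": 0}, {"x": 0, "y": 0, "z": -3, "rx": 0, "ry": 0, "rz": 0, "jaw": 0}, {"x": 0, "y": 0, "z": 0, "rx": 0, "ry": 0, "rz": 0, "jaw": 0}]'

```text
clock: 24.1
tool_pos: [0.5467, -0.1034, 0.2016]
eef_rot: [0.632, 0.775, 0.002, 0.003]
contact_force: [1.1, -0.5, -0.4]
opening: 0.007
finger_force: 0.0
```

Emit:
send_rows --motion '[{"x": 0, "y": 0, "z": 0, "rx": 0, "ry": 0, "rz": 0, "jaw": 0}, {"x": 0, "y": 0, "z": 0, "rx": 0, "ry": 0, "rz": 0, "jaw": 0}, {"x": 0, "y": 0, "z": 0, "rx": 0, "ry": 0, "rz": 0, "jaw": 0}, {"x": 0, "y": 0, "z": 0, "rx": 0, "ry": 0, "rz": 0, "jaw": 0}, {"x": 0, "y": 0, "z": 0, "rx": 0, "ry": 0, "rz": 0, "jaw": 0}]'

```text
clock: 24.6
tool_pos: [0.5442, -0.103, 0.1971]
eef_rot: [0.632, 0.775, -0.0, -0.001]
contact_force: [0.3, -0.6, -0.3]
opening: 0.006
finger_force: 0.0
```

```bash
python3 -c "
from lv import *
lv(); print(finish_job())"
```

```text
t 24.6 tcp [ 0.5442 -0.103   0.1971] yawerr 0.0006 zax [-0.001  0.    -1.   ] F [ 0.3 -0.6 -0.3] M [-0.05  0.06  0.01] open 0.05 ff 0.0
finger L 2.312 r mm 61.3 depth mm -78.1 tang F -0.6 rad F 0.4 Fz -0.3
the job is handed in; nothing more can be done
None
```

The job was handed in at 24.6 s, with no verdict returned: the ring is flat in the bore (seen in a picture), the cover was pushed to its hard stop, and the stud was pressed to its end and turned about 80°. The fingers lifted off it with no push-back, so it should be locked, but I did not check that in a picture; the highest lever force I read was about 16 N.

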